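# Stand the fossil-picking tools in the stand

### The job

Put the two hand tools, the pick and the spatula, away from the sloping rest into the tool stand: each upright in a well of its own, handle end down, fully home on the floor of a full-depth well, and let go. The wells look alike, but two of the free ones are only about half as deep, made for short needles; if a tool stops early there, take it to another well. Leave the marker pen in its well, and do not disturb the other things on the bench.

Things in the scene. Friction and masses are not known exactly. Their poses are not given: they have to be found in the camera images.
- pick: Needle pick, 165 mm long, about 60 g: wooden handle 14 mm across and 111 mm long, 8 mm steel shank up to 148 mm, then a point. Origin at the centre of the handle's foot; z runs from foot to point. It starts in the rest, z sloping up at 45 degrees above level, foot low and away from the robot. The handle is free to grip 70 to 112 mm from the foot (100 mm suits).
- spatula: Spatula, same handle and shank as the pick (165 mm long, handle 14 mm across), but ending in a flat blade 13 mm wide and 3 mm thick. Origin and axes as for the pick; it starts in the rest's other place.
- rest: Aluminium tool rest, fixed, base 160 x 130 mm, 125 mm high. Origin under its centre; x points up the slope, towards the robot. Two open-topped cradles at y = -35 and +35 mm hold each tool near its foot and by its shank; the foot of the tool lies at x = -60 mm, z = 26 mm, against a low stop plate. Lift a tool straight up out of it.
- stand: Grey block, fixed, 64 (x) x 262 (y) x 65 mm high, origin under its centre. Five round wells 17 mm wide, slightly chamfered, in a row along y, 52 mm apart. Three are 55 mm deep (floor 10 mm above the underside), one of them holding the marker; the other two, unknown which, have a raised floor and are only 28 mm deep.
- stand_hole0 (a point): Centre of the mouth of the well at y = -104 mm of the stand, on its top face.
- stand_hole1 (a point): The same at y = -52 mm.
- stand_hole2 (a point): The same at y = 0.
- stand_hole3 (a point): The same at y = +52 mm.
- stand_hole4 (a point): The same at y = +104 mm.
- marker: Marker pen, white with a black cap, 12 to 14 mm across, 125 mm long, standing in one of the wells. Origin at the centre of its foot, z up the pen. To be left.
- jar: Small glass jar, 42 mm across and 65 mm high. Origin under its centre. To be left.
- dish: Flat glass dish, 84 mm across, 16 mm high. Origin under its centre. To be left.
- lens: Hand lens lying on the bench: disc 48 mm across, 12 mm high, with a flat handle to -x. Origin under the disc. To be left.
- pencil: Wooden pencil lying on the bench beyond the jar, 150 mm long, 8 mm thick. Origin under its rubber end; x runs along it. To be left.

How it is judged:
By the outcome, as a careful person would: the job done as asked, in the order asked, and still so for the second after the job is handed in, with the robot touching nothing.
It also fails if it takes over 72 s, if anything falls off the work surface, if the arm or the gripper's body presses on something with over 40 N, if the wrist force passes 120 N, or if a joint passes its speed limit or range.

### The arm

A 6-joint arm with a two-finger parallel gripper is mounted at the origin on the work surface. World frame = base frame: x ahead of the robot, y to its left, z up, the work surface at z = 0. Lengths are in mm, angles in rad, forces in N, time in s.
With the tool pointing down it reaches from about 300 to 750 mm from the base axis. Payload 8.5 kg.
Tool frame: the origin (TCP) lies at the very end of the fingers, on their centre line; the grasp point (between the pads) lies 19 mm behind it; z points along the fingers, y is the line along which they close (so a half turn about z gives the same grasp; the last joint's range is limited). The gripper opens to 88 mm and grips with 3 to 60 N. Pads are 18 mm wide; open, the fingers measure 123 mm over their backs; the gripper's body (75 mm by 187 mm) begins 45 mm behind the grasp point.
Start: joints at [1.088, 0.381, 1.297, -0, 1.464, -0.215], TCP at [145.528, 530.379, 238.748] pointing down, gripper open.
Joint ranges: [-3.11, 3.11], [-0.89, 2.33], [0.22, 2.48], [-1.42, 4.56], [0.17, 2.85], [-2.88, 2.88]. Speed limits (rad/s): [2.39, 2.39, 3.14, 3.14, 3.14, 3.14].

### API

Orientations are given as a unit quaternion [w, x, y, z].
In Python, from rig import * gives the robot as it stands. The module is installed in compiled form; this text tells all that it offers.
- The arm moves only by the tool send_rows, never from a script. Its argument "moves" is one flat list of numbers, 7 for each row, row after row: the shift along the tool's x, y, z in m, then the turn, a rotation vector about the tool's x, y, z in rad, then the finger opening in m, from 0 to 0.0881. A call has 1 to 10 rows; each row is the pose to reach, as a shift and turn from the pose commanded when the call began, along the tool's axes at that moment; what a row does not reach only later rows make up. A row lasts 1/12 s, in which the tool goes at most 41.7 mm and 7.16 degrees, less where a joint would pass 70% of its speed; a pose out of reach is approached as far as the arm can. A call with a gripper value outside its range is refused whole. The fingers move at their own pace and stop on an object; "squeeze" is the grip in N (left out, the last holds). Time passes only in rows, so rows that repeat a pose let the fingers close. It gives the time, the measured TCP pose, the force, the opening and the grip force at its end, in the units of the state.
- get_state(): the state, without advancing time (a new reading comes with each control period).
- camera(name): name is "scene" or "top" or "wrist"; returns (picture, depth): 384x512x3 uint8, red, green, blue; 384x512 float32, mm along the optical axis (not along the pixel's ray), 0 where there is no reading.
- calibration(name): a dict with "K" (3x3 intrinsics, pixels), "xyz" and "rotation" of the camera in the world; the wrist camera has in their place "mount" (4x4, takes a point from camera to tool coordinates, whose origin is the TCP and whose axes are the flange's). Camera axes: x right, y down, z forward; pixel columns grow to the right and rows downward; lengths in mm; the calibration is good to about 2 mm. A picture is of the moment at which its call begins: read the wrist's pose just before it. calibration takes no time and is no camera call.
- sign_off(): hands the job in; it is judged then, once.
The state is a dict: "time_s": time; "q": joint angles; "joint_vel": joint speeds; "joint_torque": joint torques, N m; "eef_pos": TCP position; "ee_rot": TCP orientation; "ft_force": force on the tool from outside, world axes, zero at the start; "moment": the same for the moment, N m; "grip_width": finger opening in mm; "gripper_force": force on a finger pad.
Only numpy, scipy, OpenCV 4.12 (cv2) and the standard library are available. Lean on these libraries where they do the work, as an engineer would, in place of code of your own. Each camera call takes 0.05 s, during which the arm holds its last target. There are 200 camera calls.

## Working session

There is one attempt and no reset: what is moved stays moved. The work goes in short steps, Python scripts to look and compute and a tool call to move; the robot and the scene stay as the last step left them, time stands still between calls to the robot, and variables do not carry over. Pictures are saved under pics/ and viewed, at most 10 in all, crops included, and the job is handed in when it is done.

Besides the shell and the picture viewer there is one more tool, called after "Emit:" as name(argument=value, ...) on one line, values as JSON. send_rows: Moves the arm, as the interface text tells. Its arguments: {"type":"object","properties":{"moves":{"type":"array","items":{"type":"number"}},"squeeze":{"type":"number"}},"required":["moves"]}

```bash
mkdir -p pics; cat > h.py <<'E'
from rig import *
import numpy as np, cv2
from scipy.spatial.transform import Rotation as R
def world(name, st=None):
    st=get_state(); im,d=camera(name); c=calibration(name); K=np.array(c["K"])
    v,u=np.mgrid[:384,:512]
    P=np.stack([(u-K[0,2])/K[0,0]*d,(v-K[1,2])/K[1,1]*d,d],-1)
    if "mount" in c:
        M=np.array(c["mount"]); q=st["ee_rot"]; T=R.from_quat([q[1],q[2],q[3],q[0]]).as_matrix()
        P=P@M[:3,:3].T+M[:3,3]; P=P@T.T+np.array(st["eef_pos"])
    else:
        r=np.array(c["rotation"]); 
        if r.shape!=(3,3): r=R.from_quat([r[1],r[2],r[3],r[0]]).as_matrix()
        P=P@r.T+np.array(c["xyz"])
    P[d==0]=np.nan
    return im,P
def save(n,im): cv2.imwrite("pics/"+n+".png",cv2.cvtColor(im,cv2.COLOR_RGB2BGR))
E
python3 - <<'E'
from h import *
print(get_state())
for n in ("scene","top"):
    im,P=world(n); np.save(n,P); cv2.imwrite(n+"_raw.png",im[...,::-1]); save(n,im); c=calibration(n);print(n,c)
print(calibration("wrist"))
E
```

```text
{'time_s': 0.0, 'q': array([ 1.08769909e+00,  3.81187754e-01,  1.29827325e+00, -2.50940540e-05,
        1.46356532e+00, -2.15301575e-01]), 'joint_vel': array([-0.00017211,  0.00055957, -0.00035281, -0.00049705,  0.00089097,
       -0.00075555]), 'joint_torque': array([ 2.09034471e-03, -4.37924981e+01, -2.24567592e+01,  7.15145376e-02,
        3.51530348e-02, -1.16657675e-04]), 'eef_pos': array([145.40892072, 530.13847435, 238.13797454]), 'ee_rot': array([-2.33542018e-04,  1.33496717e-01,  9.91048996e-01, -6.77843019e-04]), 'ft_force': array([ 0.1553347 , -0.67019537,  0.64156227]), 'moment': array([ 0.03770017, -0.04006915,  0.0191106 ]), 'gripper_force': 0.0, 'grip_width': 87.73965638447781}
scene {'K': array([[423.90412775,   0.        , 248.36294759],
       [  0.        , 423.90412775, 194.75511996],
       [  0.        ,   0.        ,   1.        ]]), 'xyz': array([1047.86000038,  138.35576654,  803.36846302]), 'rotation': array([-0.1739553 ,  0.56751191,  0.76803834, -0.24038905])}
top {'K': array([[372.75734543,   0.        , 253.12609082],
       [  0.        , 372.75734543, 195.76984897],
       [  0.        ,   0.        ,   1.        ]]), 'xyz': array([550.22145649,  -7.54915643, 912.32255102]), 'rotation': array([-0.02423462,  0.71454301, -0.69891074,  0.01909831])}
{'K': array([[319.87064046,   0.        , 257.62448805],
       [  0.        , 319.87064046, 195.12984642],
       [  0.        ,   0.        ,   1.        ]]), 'mount': array([[-1.34397004e-03, -9.46306049e-01, -3.23269322e-01,
         8.40527835e+01],
       [ 9.99999013e-01, -1.40389372e-03, -4.78102718e-05,
         2.58669351e-01],
       [-4.08592620e-04, -3.23269067e-01,  9.46307003e-01,
        -1.45522621e+02],
       [ 0.00000000e+00,  0.00000000e+00,  0.00000000e+00,
         1.00000000e+00]])}
```

View pics/scene.png

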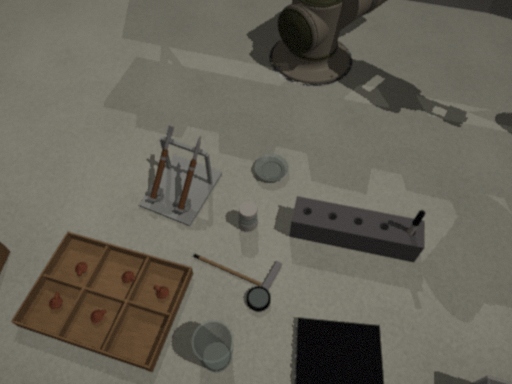

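View pics/top.png

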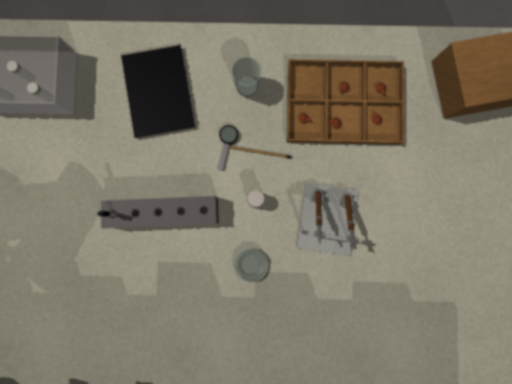

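The top view shows the stand at about (160,212), its marker in the leftmost well (105,213) and free wells at 136, 158, 181 and 204. The rest is at about (325,220), with tools at columns 318 and 350, the jar is at (256,198) and the dish at (253,265). Next I'll measure these.

```bash
python3 - <<'E'
from h import *
T=np.load("top.npy");S=np.load("scene.npy")
it=cv2.imread("top_raw.png")[...,::-1].astype(int);is_=cv2.imread("scene_raw.png")[...,::-1].astype(int)
for nm,P,im in(("top",T,it),("scene",S,is_)):
    x,y,z=P[...,0],P[...,1],P[...,2]
    m=(z>58)&(z<72)&(x>400)&(x<620)&(y>50)&(y<430)
    r=cv2.minAreaRect(P[m][:,:2].astype(np.float32)); print(nm,"stand",m.sum(),np.median(z[m]),r)
    Z=P[(abs(z)<15)&(x>300)&(x<800)][:,2];print("table",np.median(Z))
    # tools: brown & elevated
    b=(im[...,0]>im[...,2]*1.6+10)&(z>15)&(z<160)&(x>380)&(x<640)&(y>-340)&(y<-60)
    n,l,st,c=cv2.connectedComponentsWithStats(b.astype(np.uint8),connectivity=8)
    for i in range(1,n):
        if st[i,4]<40: continue
        Q=P[l==i]; mu=np.median(Q,0); u,s,v=np.linalg.svd(Q-Q.mean(0)); a=v[0]*np.sign(v[0][2])
        t=(Q-Q.mean(0))@a
        print(nm,"handle",st[i],Q.mean(0).round(1),a.round(3),"len",np.percentile(t,[1,99]).round(1),"lo",(Q.mean(0)+a*t.min()).round(1),"hi",(Q.mean(0)+a*t.max()).round(1))
x,y,z=T[...,0],T[...,1],T[...,2]
# dark well spots in top image
g=it.sum(2); c=T[195:230,95:225]
for (u,v) in((136,213),(158,212),(181,211),(204,210)):
    w=g[v-7:v+8,u-7:u+8]; k=w.max()-w; k=np.clip(k-np.median(k)-40,0,None).astype(float)
    vv,uu=np.mgrid[v-7:v+8,u-7:u+8]; uc,vc=(uu*k).sum()/k.sum(),(vv*k).sum()/k.sum()
    cc=calibration("top");K=cc["K"];q=cc["rotation"];r=R.from_quat([q[1],q[2],q[3],q[0]]).as_matrix()
    d=r@np.array([(uc-K[0,2])/K[0,0],(vc-K[1,2])/K[1,1],1]);p=cc["xyz"]+d*(65-cc["xyz"][2])/d[2];print("well",uc.round(1),vc.round(1),p.round(1), "minz",np.nanmin(z[v-3:v+4,u-3:u+4]).round(1))
E
```

```text
top stand 2985 64.20623819351374 ((561.7815551757812, 214.58265686035156), (64.0610580444336, 262.8501892089844), 3.709942579269409)
table -0.6031733628361735
top handle [316 191   5  24  80] [ 591.9 -148.8   60.3] [-0.705  0.085  0.704] len [-37.4  40.5] lo [ 618.5 -152.1   33.7] hi [ 563.  -145.3   89.1]
top handle [345 196   7  24  91] [ 581.  -217.7   62.6] [-0.693  0.088  0.716] len [-38.1  38.7] lo [ 610.1 -221.4   32.6] hi [ 552.9 -214.1   91.7]
scene stand 3572 65.98321619631116 ((560.2616577148438, 214.75479125976562), (68.16024780273438, 262.2591857910156), 3.8551816940307617)
table 1.372717456789644
scene handle [151 161  14  37 164] [ 580.  -218.1   63. ] [-0.701  0.097  0.707] len [-41.9  41. ] lo [ 610.1 -222.3   32.6] hi [ 550.8 -214.1   92.4]
scene handle [179 171  14  38 167] [ 589.5 -149.2   62.1] [-0.7    0.094  0.708] len [-40.5  42.4] lo [ 618.7 -153.2   32.5] hi [ 559.  -145.1   92.9]
well 134.3 213.6 [555.6 268.7  65. ] minz 13.7
well 157.8 211.8 [560.9 215.3  65. ] minz 9.2
well 180.4 210.8 [564.3 163.7  65. ] minz 33.1
well 203.3 209.8 [567.6 111.8  65. ] minz 34.0
```

```bash
cat >> h.py <<'E'
def ori(head,tilt):
    """hand pointing down, tilted by tilt deg towards heading (deg); x_tool on the heading side"""
    a,t=np.radians([head,tilt]); h=np.array([np.cos(a),np.sin(a),0])
    z=np.sin(t)*h-np.cos(t)*np.array([0,0,1.]); y=np.cross([0,0,-1.],h); x=np.cross(y,z)
    return np.stack([x,y,z],1)
def pose():
    s=get_state();q=s["ee_rot"];return np.array(s["eef_pos"]),R.from_quat([q[1],q[2],q[3],q[0]]).as_matrix()
def step(grasp,Rt):
    p,Rc=pose(); tcp=np.array(grasp)+19*Rt[:,2]
    print("shift m",(Rc.T@(tcp-p)/1000).round(4),"rot",R.from_matrix(Rc.T@Rt).as_rotvec().round(4))
E
python3 - <<'E'
from h import *
step([545,-178,250],ori(172,15)); print(ori(172,0).round(2), pose()[1].round(2))
E
```

```text
shift m [-0.5679 -0.5778  0.0071] rot [ 0.0156  0.2611 -0.1276]
[[-0.99  0.14 -0.  ]
 [ 0.14  0.99  0.  ]
 [ 0.    0.   -1.  ]] [[-0.96  0.26 -0.  ]
 [ 0.26  0.96 -0.  ]
 [ 0.   -0.   -1.  ]]
```

Emit:
send_rows(moves=[-0.284, -0.289, -0.02, 0, 0, 0, 0.06, -0.284, -0.289, -0.02, 0, 0, 0, 0.06, -0.284, -0.289, -0.02, 0, 0, 0, 0.06, -0.284, -0.289, -0.02, 0, 0, 0, 0.06, -0.284, -0.289, -0.02, 0, 0, 0, 0.06, -0.284, -0.289, -0.02, 0, 0, 0, 0.06, -0.284, -0.289, -0.02, 0, 0, 0, 0.06, -0.284, -0.289, -0.02, 0, 0, 0, 0.06, -0.284, -0.289, -0.02, 0, 0, 0, 0.06, -0.284, -0.289, -0.02, 0, 0, 0, 0.06])

```text
time_s: 0.93
eef_pos: [343.7, 174.0, 258.9]
ee_rot: [0.0, 0.134, 0.991, -0.0]
ft_force: [0.1, 0.8, 0.1]
grip_width: 60.3
gripper_force: 0.0
```

```bash
python3 - <<'E'
from h import *
print(pose()[0],get_state()["q"]);step([545,-178,250],ori(172,15))
E
```

```text
[343.71581216 173.99887587 258.8635515 ] [ 1.58946908e-01  6.83851075e-02  1.66069582e+00 -3.93941022e-04
  1.41233981e+00 -1.14270626e+00]
shift m [-0.2827 -0.2864  0.0274] rot [ 0.0166  0.2617 -0.1288]
```

Emit:
send_rows(moves=[-0.282, -0.286, 0.027, 0.016, 0.262, -0.128, 0.05, -0.282, -0.286, 0.027, 0.016, 0.262, -0.128, 0.05, -0.282, -0.286, 0.027, 0.016, 0.262, -0.128, 0.05, -0.282, -0.286, 0.027, 0.016, 0.262, -0.128, 0.05, -0.282, -0.286, 0.027, 0.016, 0.262, -0.128, 0.05, -0.282, -0.286, 0.027, 0.016, 0.262, -0.128, 0.05, -0.282, -0.286, 0.027, 0.016, 0.262, -0.128, 0.05, -0.282, -0.286, 0.027, 0.016, 0.262, -0.128, 0.05, -0.282, -0.286, 0.027, 0.016, 0.262, -0.128, 0.05, -0.282, -0.286, 0.027, 0.016, 0.262, -0.128, 0.05])

```text
time_s: 1.77
eef_pos: [540.0, -177.1, 230.6]
ee_rot: [-0.131, 0.07, 0.989, 0.01]
ft_force: [1.1, 0.1, 0.5]
grip_width: 49.9
gripper_force: 0.0
```

```bash
python3 - <<'E'
from h import *
im,P=world("wrist"); save("w1",im); np.save("w1",P); cv2.imwrite("w1_raw.png",im[...,::-1])
print(pose()[0],get_state()["q"])
x,y,z=[P[...,i] for i in range(3)]; i2=im.astype(int)
b=(i2[...,0]>i2[...,2]*1.6+10)&(z>15)&(z<170)&(x>380)&(x<650)&(y>-340)&(y<-60)
n,l,st,c=cv2.connectedComponentsWithStats(b.astype(np.uint8))
for i in range(1,n):
    if st[i,4]<150: continue
    Q=P[l==i]; m=Q.mean(0);u,s,v=np.linalg.svd(Q-m,full_matrices=False);a=v[0]*np.sign(v[0][2]);t=(Q-m)@a
    print(st[i],m.round(1),a.round(3),(m+a*t.min()).round(1),(m+a*t.max()).round(1))
E
```

```text
[ 541.1300913  -180.0455413   229.48300396] [-0.48933656  0.54354679  1.07279005 -0.09018329  1.77295971 -1.92405549]
[213 237  16  43 388] [ 580.3 -221.1   63.2] [-0.695  0.098  0.712] [ 613.3 -225.8   29.3] [ 551.9 -217.1   92.3]
[280 237  14  42 397] [ 588.9 -153.8   62.2] [-0.692  0.093  0.716] [ 619.3 -157.9   30.9] [ 560.  -149.9   92.1]
```

View pics/w1.png

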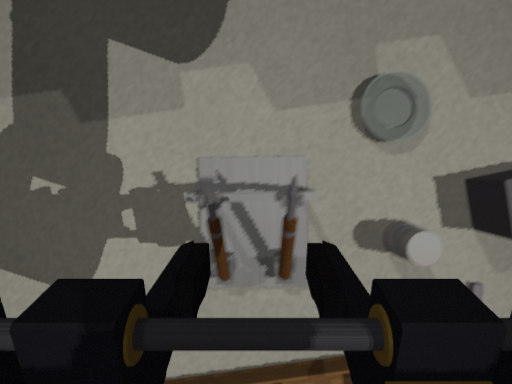

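The wrist view shows the rest with the tools at columns 222 (y≈-220) and 287 (y≈-152). The tips are at (207,188) and (294,183). I'll zoom in to tell which is the pick, now that the arm has settled.

```bash
python3 - <<'E'
from h import *
im,P=world("wrist"); 
print(pose()[0])
x,y,z=[P[...,i] for i in range(3)]; i2=im.astype(int)
b=(i2[...,0]>i2[...,2]*1.6+10)&(z>15)&(z<170)&(x>380)&(x<650)&(y>-340)&(y<-60)
n,l,st,c=cv2.connectedComponentsWithStats(b.astype(np.uint8))
for i in range(1,n):
    if st[i,4]<150: continue
    Q=P[l==i]; m=Q.mean(0);u,s,v=np.linalg.svd(Q-m,full_matrices=False);a=v[0]*np.sign(v[0][2])
    print(st[i],m.round(1),a.round(3))
save("w2",cv2.resize(im[160:290,185:325],None,fx=4,fy=4,interpolation=cv2.INTER_CUBIC))
E
```

```text
[ 540.03556757 -177.34513634  229.72933156]
[213 215  14  16 173] [ 537.5 -214.   104.6] [-0.787 -0.087  0.611]
[288 214  15  16 179] [ 546.1 -146.5  104.8] [-0.831 -0.006  0.556]
[216 233  18  46 500] [ 577.9 -218.9   64.8] [-0.695  0.084  0.714]
[283 233  17  45 499] [ 586.3 -151.8   65.4] [-0.7    0.085  0.709]
```

View pics/w2.png

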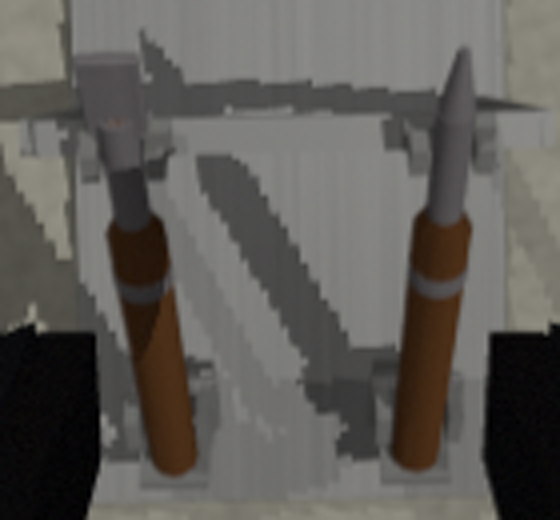

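The right tool (crop 455,60) is the pick and the left one, with the flat blade (110,85), is the spatula. I'll take the pick first.

```bash
python3 - <<'E'
from h import *
for z in (180,130,97): step([545.5,-144,z],ori(172,15))
E
```

```text
shift m [-0.0137  0.0337  0.0669] rot [ 0.0019 -0.0024 -0.0028]
shift m [-0.0267  0.0336  0.1151] rot [ 0.0019 -0.0024 -0.0028]
shift m [-0.0354  0.0336  0.147 ] rot [ 0.0019 -0.0024 -0.0028]
```

Emit:
send_rows(moves=[-0.0137, 0.0337, 0.067, 0.002, -0.002, -0.003, 0.045, -0.0137, 0.0337, 0.067, 0.002, -0.002, -0.003, 0.045, -0.0137, 0.0337, 0.067, 0.002, -0.002, -0.003, 0.045, -0.0267, 0.0337, 0.115, 0.002, -0.002, -0.003, 0.045, -0.0267, 0.0337, 0.115, 0.002, -0.002, -0.003, 0.045, -0.031, 0.0337, 0.131, 0.002, -0.002, -0.003, 0.045, -0.0354, 0.0337, 0.147, 0.002, -0.002, -0.003, 0.045, -0.0354, 0.0337, 0.147, 0.002, -0.002, -0.003, 0.045, -0.0354, 0.0337, 0.147, 0.002, -0.002, -0.003, 0.045, -0.0354, 0.0337, 0.147, 0.002, -0.002, -0.003, 0.045])

```text
time_s: 2.7
eef_pos: [540.6, -140.2, 82.3]
ee_rot: [-0.129, 0.067, 0.989, 0.008]
ft_force: [-1.0, 0.7, -0.1]
grip_width: 44.8
gripper_force: 0.0
```

Emit:
send_rows(moves=[0, 0, 0, 0, 0, 0, 0.03, 0, 0, 0, 0, 0, 0, 0.024, 0, 0, 0, 0, 0, 0, 0.02, 0, 0, 0, 0, 0, 0, 0.016, 0, 0, 0, 0, 0, 0, 0.01, 0, 0, 0, 0, 0, 0, 0.01, 0, 0, 0, 0, 0, 0, 0.01, 0, 0, 0, 0, 0, 0, 0.01], squeeze=30)

```text
time_s: 3.37
eef_pos: [539.7, -143.9, 81.2]
ee_rot: [-0.129, 0.068, 0.989, 0.005]
ft_force: [-4.7, -19.5, 0.2]
grip_width: 12.1
gripper_force: 30.0
```

```bash
python3 - <<'E'
from h import *
s=get_state();print(pose()[0]-19*pose()[1][:,2],s["ft_force"],s["moment"],s["grip_width"],s["gripper_force"])
E
```

```text
[ 544.56875742 -144.44947579   99.55772815] [ -4.65100328 -19.53926901   0.16591027] [-2.86171299  0.64695008  0.76247172] 12.10744527699223 30.00726342201233
```

Emit:
send_rows(moves=[0, -0.001, 0, 0, 0, 0, 0.01, 0, -0.002, 0, 0, 0, 0, 0.01, 0, -0.002, 0, 0, 0, 0, 0.01])

```text
time_s: 3.62
eef_pos: [539.7, -144.1, 81.2]
ee_rot: [-0.129, 0.068, 0.989, 0.007]
ft_force: [-2.7, -10.0, 1.3]
grip_width: 12.7
gripper_force: 30.0
```

Emit:
send_rows(moves=[0, -0.001, 0, 0, 0, 0, 0.01, 0, -0.0018, 0, 0, 0, 0, 0.01, 0, -0.0018, 0, 0, 0, 0, 0.01])

```text
time_s: 3.87
eef_pos: [539.6, -144.2, 81.1]
ee_rot: [-0.129, 0.067, 0.989, 0.008]
ft_force: [-0.6, -5.0, 4.5]
grip_width: 12.3
gripper_force: 30.0
```

```bash
python3 - <<'E'
from h import *
p,r=pose(); print(p-19*r[:,2]); g=p-19*r[:,2]
step(g+[0,0,15],r);step(g+[0,0,120],r)
E
```

```text
[ 544.43588038 -144.87670623   99.46478385]
shift m [ 0.0039 -0.     -0.0145] rot [0. 0. 0.]
shift m [ 0.0308 -0.0002 -0.116 ] rot [0. 0. 0.]
```

Emit:
send_rows(moves=[0.002, 0, -0.0073, 0, 0, 0, 0.01, 0.004, 0, -0.0145, 0, 0, 0, 0.01, 0.008, 0, -0.029, 0, 0, 0, 0.01, 0.014, 0, -0.052, 0, 0, 0, 0.01, 0.022, 0, -0.085, 0, 0, 0, 0.01, 0.031, 0, -0.116, 0, 0, 0, 0.01, 0.031, 0, -0.116, 0, 0, 0, 0.01, 0.031, 0, -0.116, 0, 0, 0, 0.01])

```text
time_s: 4.53
eef_pos: [539.8, -143.1, 202.4]
ee_rot: [-0.128, 0.067, 0.989, 0.008]
ft_force: [0.3, -0.5, -0.9]
grip_width: 12.5
gripper_force: 30.0
```

```bash
python3 - <<'E'
from h import *
im,P=world("wrist"); save("w3",im)
print(pose()[0],get_state()["q"])
step([500,60,270],ori(94+30,60)); step([500,60,270],ori(94,60))
E
```

```text
[ 539.23651272 -142.98544908  200.77405087] [-0.43665072  0.54042994  1.16220775 -0.07666555  1.68759792 -1.87161991]
shift m [ 0.09    0.2081 -0.0378] rot [-0.5246  0.7389  0.6854]
shift m [ 0.0826  0.212  -0.0398] rot [-0.8491  0.6582  1.1089]
```

View pics/w3.png

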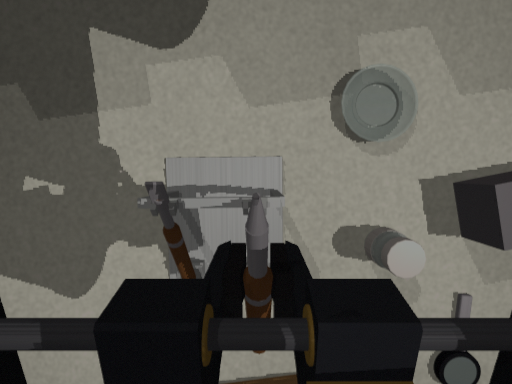

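The pick is held with its shank rising from (258,270) to its tip at (257,200), straight in the hand. I'll measure its axis in the hand frame and then swing it upright.

```bash
cat >> h.py <<'E'
def inhand(show=True):
    """tool axis in hand frame (origin grasp point) from wrist depth of shank/handle"""
    im,P=world("wrist"); p,r=pose(); Q=(P-p)@r; Q[...,2]+=19
    m=(abs(Q[...,1])<8)&(Q[...,0]>6)&(Q[...,0]<70)&(Q[...,2]>-60)&(Q[...,2]<25)
    q=Q[m]; # per-slice along expected axis
    a=np.array([np.sin(np.pi/3),0,-.5]); n=np.array([-.5,0,-np.sin(np.pi/3)]); s=q@a; rows=[]
    for k in np.arange(10,62,4):
        w=q[abs(s-k)<2]
        if len(w)>8: rows.append((k,np.percentile(w@n,90),np.median(w[:,1]),len(w)))
    rows=np.array(rows)
    if show: print(rows.round(1))
    return rows
E
python3 - <<'E'
from h import *
inhand()
E
```

```text
[[ 1.00e+01  5.00e+00 -5.00e-01  1.41e+02]
 [ 1.40e+01  9.80e+00 -9.00e-01  1.13e+02]
 [ 1.80e+01  1.93e+01 -4.00e-01  2.26e+02]
 [ 2.20e+01  1.91e+01  0.00e+00  1.29e+02]
 [ 2.60e+01  5.60e+00  0.00e+00  1.06e+02]
 [ 3.00e+01  5.80e+00  0.00e+00  1.05e+02]
 [ 3.40e+01  5.90e+00  0.00e+00  1.17e+02]
 [ 3.80e+01  5.90e+00 -1.00e-01  1.24e+02]
 [ 4.20e+01  6.00e+00  0.00e+00  1.68e+02]
 [ 4.60e+01  5.60e+00  1.00e-01  1.83e+02]
 [ 5.00e+01  3.85e+01 -3.00e-01  4.04e+02]
 [ 5.40e+01  3.88e+01 -3.00e-01  2.34e+02]
 [ 5.80e+01  3.90e+00 -2.00e-01  1.00e+02]]
```

Emit:
send_rows(moves=[0.025, 0.052, -0.05, -0.13, 0.18, 0.17, 0.01, 0.045, 0.104, -0.045, -0.26, 0.37, 0.34, 0.01, 0.068, 0.156, -0.042, -0.39, 0.55, 0.51, 0.01, 0.09, 0.208, -0.038, -0.525, 0.739, 0.685, 0.01, 0.09, 0.208, -0.038, -0.525, 0.739, 0.685, 0.01, 0.09, 0.208, -0.038, -0.525, 0.739, 0.685, 0.01, 0.09, 0.208, -0.038, -0.525, 0.739, 0.685, 0.01, 0.09, 0.208, -0.038, -0.525, 0.739, 0.685, 0.01, 0.09, 0.208, -0.038, -0.525, 0.739, 0.685, 0.01, 0.09, 0.208, -0.038, -0.525, 0.739, 0.685, 0.01])

```text
time_s: 5.47
eef_pos: [490.7, 72.2, 258.2]
ee_rot: [-0.445, 0.409, 0.761, 0.236]
ft_force: [-0.6, -1.2, -1.3]
grip_width: 12.4
gripper_force: 30.0
```

```bash
python3 - <<'E'
from h import *
p,r=pose();print(p-19*r[:,2],r.round(3).tolist(),get_state()["q"].round(2));
step([510,170,280],ori(93.8,60))
E
```

```text
[499.88939601  58.47940625 267.57991692] [[-0.269, 0.832, -0.485], [0.413, 0.554, 0.723], [0.87, -0.006, -0.493]] [-0.37  0.59  1.25  0.65  2.16 -0.84]
shift m [0.0529 0.0784 0.0677] rot [-0.4554 -0.0068  0.2536]
```

Emit:
send_rows(moves=[0.018, 0.026, 0.022, -0.114, 0, 0.063, 0.01, 0.036, 0.052, 0.045, -0.228, 0, 0.127, 0.01, 0.053, 0.078, 0.068, -0.342, 0, 0.19, 0.01, 0.053, 0.078, 0.068, -0.455, -0.007, 0.254, 0.01, 0.053, 0.078, 0.068, -0.455, -0.007, 0.254, 0.01, 0.053, 0.078, 0.068, -0.455, -0.007, 0.254, 0.01, 0.053, 0.078, 0.068, -0.455, -0.007, 0.254, 0.01])

```text
time_s: 6.05
eef_pos: [508.3, 186.9, 272.3]
ee_rot: [-0.362, 0.588, 0.638, 0.341]
ft_force: [-1.0, -0.1, -1.3]
grip_width: 12.3
gripper_force: 30.0
```

```bash
python3 - <<'E'
from h import *
p,r=pose();print(p-19*r[:,2],r.round(3).tolist(),get_state()["q"].round(2));
step([557.6,268.4,280],ori(93.8,60));step([557.6,268.4,188],ori(93.8,60))
E
```

```text
[509.38953867 170.49475972 281.90535072] [[-0.047, 0.997, -0.06], [0.503, 0.075, 0.861], [0.863, 0.01, -0.505]] [-0.28  0.42  1.51  0.95  1.67 -0.5 ]
shift m [0.0455 0.0555 0.0824] rot [-0.0027  0.0059  0.0134]
shift m [-0.0339  0.0545  0.1288] rot [-0.0027  0.0059  0.0134]
```

Emit:
send_rows(moves=[0.0455, 0.0555, 0.0824, -0.003, 0.006, 0.0134, 0.01, 0.0455, 0.0555, 0.0824, -0.003, 0.006, 0.0134, 0.01, 0.0455, 0.0555, 0.0824, -0.003, 0.006, 0.0134, 0.01, 0.0455, 0.0555, 0.0824, -0.003, 0.006, 0.0134, 0.01, 0.006, 0.055, 0.1055, -0.003, 0.006, 0.0134, 0.01, -0.0339, 0.0545, 0.1288, -0.003, 0.006, 0.0134, 0.01, -0.0339, 0.0545, 0.1288, -0.003, 0.006, 0.0134, 0.01, -0.0339, 0.0545, 0.1288, -0.003, 0.006, 0.0134, 0.01, -0.0339, 0.0545, 0.1288, -0.003, 0.006, 0.0134, 0.01, -0.0339, 0.0545, 0.1288, -0.003, 0.006, 0.0134, 0.01])

```text
time_s: 6.88
eef_pos: [557.5, 284.9, 180.7]
ee_rot: [-0.364, 0.592, 0.632, 0.343]
ft_force: [0.6, -0.2, -0.6]
grip_width: 12.4
gripper_force: 30.0
```

```bash
python3 - <<'E'
from h import *
p,r=pose();print(p-19*r[:,2],r.round(3).tolist(),get_state()["q"].round(2));
im,P=world("scene"); x,y,z=[P[...,i] for i in range(3)]; i2=im.astype(int)
m=(z>58)&(z<72)&(x>400)&(x<620)&(y>50)&(y<430)
print(cv2.minAreaRect(P[m][:,:2].astype(np.float32)))
b=(i2[...,0]>i2[...,2]*1.6+10)&(z>75)&(z<230)&(x>450)&(x<650)&(y>200)&(y<330)
ys,xs=np.where(b);Q=P[b];print(len(Q),xs.min(),xs.max(),ys.min(),ys.max())
for k in range(80,200,10):
    w=Q[abs(Q[:,2]-k)<5]
    if len(w)>3: print(k,len(w),w.mean(0).round(1),np.ptp(w[:,0]).round(1),np.ptp(w[:,1]).round(1))
u,v=int(xs.mean()),int(ys.max()); c=im[max(v-75,0):v+35,u-55:u+55]
save("s2",cv2.resize(c,None,fx=5,fy=5,interpolation=cv2.INTER_CUBIC)); print("crop",u-55,v-75)
E
```

```text
[558.49474797 268.45675418 190.22986606] [[-0.033, 0.998, -0.053], [0.498, 0.063, 0.865], [0.867, 0.002, -0.499]] [-0.09  0.61  1.48  1.05  1.43 -0.53]
((560.1480712890625, 214.8916778564453), (67.48255157470703, 262.5387268066406), 3.8346824645996094)
110 363 408 165 223
90 6 [564.2 269.6  92.3] 1.4 6.8
100 15 [564.5 269.4  99.8] 5.1 9.1
110 14 [564.3 269.1 109.2] 3.2 8.4
120 9 [565.2 270.3 120.1] 3.2 5.4
150 13 [564.3 268.6 150.9] 3.0 8.5
160 10 [563.9 267.6 157.6] 4.2 7.6
crop 328 148
```

View pics/s2.png

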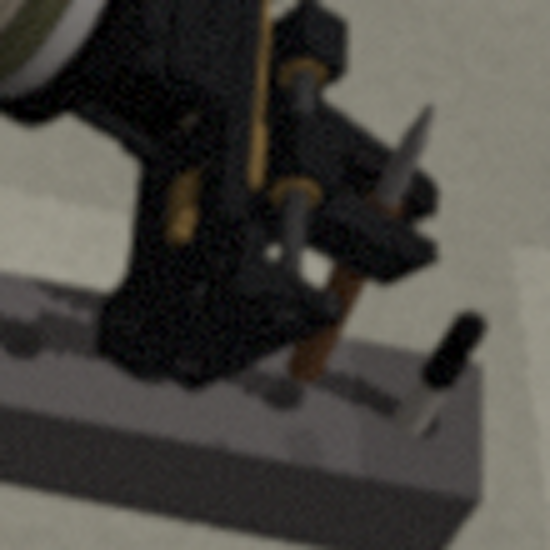

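The crop shows the pick upright, its foot at crop (306,370) just above the fourth well at (285,392), with the marker to the right. I'll measure the offset between foot and well more exactly, using depth only and the same cameras.

```bash
cat >> h.py <<'E'
def cam(n):
    c=calibration(n);q=c["rotation"];return np.array(c["K"]),np.array(c["xyz"]),R.from_quat([q[1],q[2],q[3],q[0]]).as_matrix()
def onplane(n,zp):
    K,o,r=cam(n); v,u=np.mgrid[:384,:512]
    d=np.stack([(u-K[0,2])/K[0,0],(v-K[1,2])/K[1,1],np.ones(u.shape)],-1)@r.T
    return o+d*((zp-o[2])/d[...,2])[...,None]
def toolpix(xy,zlo,zhi,n="scene",rad=16):
    im,P=world(n); m=(np.hypot(P[...,0]-xy[0],P[...,1]-xy[1])<rad)&(P[...,2]>zlo)&(P[...,2]<zhi)
    return P[m]
E
python3 - <<'E'
from h import *
from scipy.optimize import least_squares
for n in("top","scene"):
    P=np.load(n+".npy"); O=onplane(n,65.); ctr=np.array([561,214.7]); a=np.radians(3.8); ya=np.array([-np.sin(a),np.cos(a)])
    C=[];
    for k in(-2,-1,0,1):
        h=ctr+52*k*ya; near=np.hypot(O[...,0]-h[0],O[...,1]-h[1])<15; dz=P[...,2]
        m=near&((dz<59)|np.isnan(dz)); C.append(O[m][:,:2].mean(0)); print(n,k,m.sum(),C[-1].round(1))
    C=np.array(C);K=np.array([-2,-1,0,1])
    f=least_squares(lambda p:(p[:2]+52*K[:,None]*np.array([-np.sin(p[2]),np.cos(p[2])])-C).ravel(),[561,214,.06]).x
    print(n,"centre",f[:2].round(1),"yaw",np.degrees(f[2]).round(2),"hole3",(f[:2]+52*np.array([-np.sin(f[2]),np.cos(f[2])])).round(1))
Q=toolpix((559,269),80,160)
for k in range(85,160,8):
    w=Q[abs(Q[:,2]-k)<4]
    if len(w)>3: s=w[:,:2]@[.257,.966]; print(k,len(w),w.mean(0).round(1),"perp",s.min().round(1),s.max().round(1),s.mean().round(1))
E
```

```text
top -2 44 [568.4 110. ]
top -1 43 [564.7 162.1]
top 0 40 [561.4 213.1]
top 1 41 [558.4 264.8]
top centre [561.5 213.5] yaw 3.71 hole3 [558.2 265.4]
scene -2 36 [569.  110.7]
scene -1 36 [565.4 162.5]
scene 0 36 [562.2 214.6]
scene 1 35 [559.3 266. ]
scene centre [562.3 214.4] yaw 3.59 hole3 [559.1 266.3]
93 17 [563.6 269.2  93.4] perp 398.1 411.3 404.9
101 16 [563.6 269.8 100.5] perp 398.9 411.2 405.5
109 18 [564.  269.4 108.7] perp 399.7 411.1 405.2
117 15 [564.  271.2 116.8] perp 402.1 411.0 407.0
125 8 [564.  272.3 125.5] perp 404.5 410.8 408.0
141 6 [563.  273.7 141. ] perp 407.5 410.7 409.1
149 20 [562.4 268.4 149.8] perp 397.2 410.5 403.9
157 19 [562.9 268.6 156.8] perp 397.2 410.4 404.1
```

```bash
python3 - <<'E'
from h import *
for z in (190,160,108): step([559,266.4,z],ori(93.7,59))
E
```

```text
shift m [-0.0016  0.0007 -0.0019] rot [ 0.0027 -0.0184  0.0012]
shift m [-0.0276  0.0006  0.013 ] rot [ 0.0027 -0.0184  0.0012]
shift m [-0.0726  0.0005  0.039 ] rot [ 0.0027 -0.0184  0.0012]
```

Emit:
send_rows(moves=[-0.0016, 0.0007, -0.0019, 0.0027, -0.0184, 0, 0.01, -0.0016, 0.0007, -0.0019, 0.0027, -0.0184, 0, 0.01, -0.0016, 0.0007, -0.0019, 0.0027, -0.0184, 0, 0.01, -0.008, 0.0007, 0.0018, 0.0027, -0.0184, 0, 0.01, -0.0145, 0.0007, 0.0055, 0.0027, -0.0184, 0, 0.01, -0.021, 0.0007, 0.0092, 0.0027, -0.0184, 0, 0.01, -0.0276, 0.0006, 0.013, 0.0027, -0.0184, 0, 0.01, -0.0276, 0.0006, 0.013, 0.0027, -0.0184, 0, 0.01])

```text
time_s: 7.65
eef_pos: [556.6, 282.8, 146.2]
ee_rot: [-0.361, 0.596, 0.634, 0.335]
ft_force: [-0.2, -0.5, -0.6]
grip_width: 12.8
gripper_force: 30.0
```

```bash
python3 - <<'E'
from h import *
s=get_state();p,r=pose();print(p-19*r[:,2],s["ft_force"],s["moment"])
step([559,266.4,140],ori(93.7,59));step([559,266.4,112],ori(93.7,59))
Q=toolpix((559,266),72,130)
for k in range(77,130,8):
    w=Q[abs(Q[:,2]-k)<4]
    if len(w)>3: s=w[:,:2]@[.257,.966]; print(k,len(w),w.mean(0).round(1),"perp",s.min().round(1),s.max().round(1),s.mean().round(1))
E
```

```text
[557.75446096 266.51983772 155.99842933] [-0.16970375 -0.49234465 -0.64465838] [-0.47513627  0.04512193  0.03216636]
shift m [-0.0138  0.0014  0.0081] rot [-0.0034 -0.0004 -0.0049]
shift m [-0.0378  0.0016  0.0225] rot [-0.0034 -0.0004 -0.0049]
77 10 [563.3 268.7  76.4] perp 401.5 407.4 404.4
109 15 [561.6 265.2 108.5] perp 393.9 407.0 400.5
117 23 [562.1 265.2 117. ] perp 393.9 407.0 400.6
125 12 [561.8 265.5 123.9] perp 394.8 406.9 400.9
```

Emit:
send_rows(moves=[-0.007, 0.0007, 0.004, 0, 0, -0.003, 0.01, -0.0138, 0.0014, 0.0081, 0, 0, -0.004, 0.01, -0.02, 0.0014, 0.0118, 0, 0, -0.004, 0.01, -0.026, 0.0014, 0.0154, 0, 0, -0.004, 0.01, -0.032, 0.0014, 0.019, 0, 0, -0.004, 0.01, -0.0378, 0.0014, 0.0225, 0, 0, -0.004, 0.01, -0.0378, 0.0014, 0.0225, 0, 0, -0.004, 0.01, -0.0378, 0.0014, 0.0225, 0, 0, -0.004, 0.01])

```text
time_s: 8.37
eef_pos: [558.5, 282.8, 104.1]
ee_rot: [-0.36, 0.594, 0.636, 0.337]
ft_force: [-1.0, 0.4, 0.4]
grip_width: 12.5
gripper_force: 30.0
```

```bash
python3 - <<'E'
from h import *
s=get_state();p,r=pose();print(p-19*r[:,2],s["ft_force"],s["moment"])
step(p-19*r[:,2]-[0,0,6],r)
E
```

```text
[559.56342157 266.56000636 113.85190443] [-1.03183746  0.43189543  0.38967218] [-0.32071601  0.10561021  0.09430996]
shift m [-0.0051 -0.      0.0031] rot [0. 0. 0.]
```

Free at nearly full depth. I'll ease it down until it touches the floor.

Emit:
send_rows(moves=[-0.0017, 0, 0.001, 0, 0, 0, 0.01, -0.0034, 0, 0.002, 0, 0, 0, 0.01, -0.0051, 0, 0.0031, 0, 0, 0, 0.01, -0.0051, 0, 0.0031, 0, 0, 0, 0.01])

```text
time_s: 8.7
eef_pos: [558.8, 283.6, 103.5]
ee_rot: [-0.361, 0.591, 0.636, 0.34]
ft_force: [-8.2, -4.7, 33.0]
grip_width: 12.2
gripper_force: 30.0
```

Emit:
send_rows(moves=[0.003, 0, -0.0018, 0, 0, 0, 0.01, 0.003, 0, -0.0018, 0, 0, 0, 0.01, 0.003, 0, -0.0018, 0, 0, 0, 0.018, 0.003, 0, -0.0018, 0, 0, 0, 0.025, 0.003, 0, -0.0018, 0, 0, 0, 0.034, 0.003, 0, -0.0018, 0, 0, 0, 0.034, 0.003, 0, -0.0018, 0, 0, 0, 0.034, 0.003, 0, -0.0018, 0, 0, 0, 0.034])

```text
time_s: 9.37
eef_pos: [558.5, 282.7, 101.6]
ee_rot: [-0.36, 0.594, 0.636, 0.337]
ft_force: [0.2, -0.3, 1.1]
grip_width: 33.8
gripper_force: 0.0
```

Emit:
send_rows(moves=[0, 0, -0.02, 0, 0, 0, 0.034, 0, 0, -0.04, 0, 0, 0, 0.034, 0, 0, -0.07, 0, 0, 0, 0.034, 0, 0, -0.1, 0, 0, 0, 0.034, 0, 0, -0.14, 0, 0, 0, 0.034, 0.03, 0, -0.14, 0, 0, 0, 0.034, 0.06, 0, -0.14, 0, 0, 0, 0.034, 0.06, 0, -0.14, 0, 0, 0, 0.034])

```text
time_s: 10.03
eef_pos: [564.8, 195.0, 229.7]
ee_rot: [-0.357, 0.593, 0.637, 0.339]
ft_force: [-0.3, 0.6, 0.6]
grip_width: 33.8
gripper_force: 0.0
```

```bash
python3 - <<'E'
from h import *
im,P=world("scene"); save("s3",cv2.resize(im[100:260,290:450],None,fx=3.5,fy=3.5,interpolation=cv2.INTER_CUBIC))
Q=toolpix((559,266),72,200)
for k in range(80,200,10):
    w=Q[abs(Q[:,2]-k)<5]
    if len(w)>3: s=w[:,:2]@[.257,.966]; print(k,len(w),w.mean(0).round(1),s.mean().round(1))
print("top",np.nanmax(Q[:,2])); p,r=pose(); print(p,get_state()["q"])
step([541,-180,250],ori(172,15)); step([480,40,260],ori(130,40))
E
```

```text
80 19 [563.5 265.   80.5] 400.8
90 21 [563.7 265.2  90.2] 401.1
100 23 [563.5 265.9 100.4] 401.6
110 21 [563.3 265.3 109.6] 401.0
120 33 [562.5 265.8 120.1] 401.3
130 18 [561.2 265.8 129.5] 401.0
140 16 [561.1 266.  139.7] 401.2
150 16 [561.2 266.2 149.8] 401.4
160 20 [560.6 265.9 159.8] 401.0
170 13 [559.4 266.4 170. ] 401.1
top 176.21488236204937
[564.14427086 194.06250482 225.68020846] [-0.23860452  0.55652307  1.41456999  0.95772413  1.60690766 -0.49971136]
shift m [-0.1858 -0.0532 -0.3207] rot [ 0.8394 -0.641  -1.1112]
shift m [-0.0541 -0.1015 -0.1287] rot [ 0.4828 -0.3193 -0.4096]
```

View pics/s3.png

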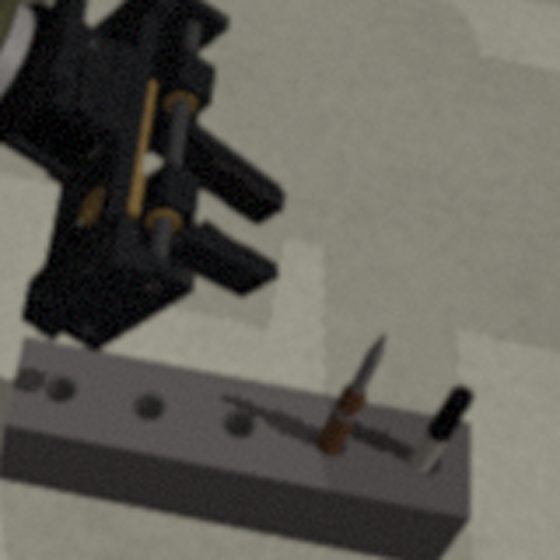

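The pick (crop 350,420) stands upright, with its top at z≈176, so it is fully home, and the marker is undisturbed. Next, the spatula.

Emit:
send_rows(moves=[-0.018, -0.034, -0.043, 0.12, -0.08, -0.1, 0.045, -0.036, -0.068, -0.086, 0.24, -0.16, -0.2, 0.045, -0.054, -0.1015, -0.1287, 0.36, -0.24, -0.3, 0.045, -0.054, -0.1015, -0.1287, 0.483, -0.319, -0.41, 0.045, -0.054, -0.1015, -0.1287, 0.483, -0.319, -0.41, 0.045, -0.054, -0.1015, -0.1287, 0.483, -0.319, -0.41, 0.045, -0.054, -0.1015, -0.1287, 0.483, -0.319, -0.41, 0.045])

```text
time_s: 10.72
eef_pos: [472.5, 49.4, 244.8]
ee_rot: [-0.311, 0.396, 0.852, 0.144]
ft_force: [-0.6, 0.4, -0.1]
grip_width: 44.7
gripper_force: 0.0
```

```bash
python3 - <<'E'
from h import *
print(pose()[0]);step([535.2,-214.6,220],ori(172,15))
E
```

```text
[472.53109977  49.36189765 244.80369975]
shift m [-0.2104 -0.1257 -0.1202] rot [ 0.3391 -0.4175 -0.6524]
```

Emit:
send_rows(moves=[-0.03, -0.018, -0.0172, 0.048, -0.06, -0.093, 0.045, -0.06, -0.036, -0.0343, 0.097, -0.12, -0.186, 0.045, -0.09, -0.054, -0.0515, 0.145, -0.18, -0.28, 0.045, -0.12, -0.072, -0.0687, 0.194, -0.24, -0.373, 0.045, -0.15, -0.09, -0.0858, 0.242, -0.3, -0.466, 0.045, -0.18, -0.108, -0.103, 0.29, -0.36, -0.56, 0.045, -0.2104, -0.1257, -0.1202, 0.3391, -0.4175, -0.6524, 0.045, -0.2104, -0.1257, -0.1202, 0.3391, -0.4175, -0.6524, 0.045, -0.2104, -0.1257, -0.1202, 0.3391, -0.4175, -0.6524, 0.045, -0.2104, -0.1257, -0.1202, 0.3391, -0.4175, -0.6524, 0.045])

```text
time_s: 11.55
eef_pos: [528.7, -213.5, 200.7]
ee_rot: [-0.132, 0.072, 0.989, 0.011]
ft_force: [-0.2, 0.6, -0.3]
grip_width: 45.1
gripper_force: 0.0
```

```bash
python3 - <<'E'
from h import *
print(pose()[0])
for z in (150,120,98.5): step([535.2,-214.6,z],ori(172,15))
E
```

```text
[ 528.67125134 -213.5205492   200.71055074]
shift m [-0.0197 -0.0004  0.0662] rot [ 0.0047 -0.0031 -0.0053]
shift m [-0.0276 -0.0005  0.0952] rot [ 0.0047 -0.0031 -0.0053]
shift m [-0.0332 -0.0005  0.1159] rot [ 0.0047 -0.0031 -0.0053]
```

Close gently first to limit side force.

Emit:
send_rows(moves=[-0.01, 0, 0.033, 0.005, -0.003, -0.005, 0.045, -0.0197, 0, 0.0662, 0.005, -0.003, -0.005, 0.045, -0.0276, 0, 0.0952, 0.005, -0.003, -0.005, 0.045, -0.0332, 0, 0.116, 0.005, -0.003, -0.005, 0.045, -0.0332, 0, 0.116, 0.005, -0.003, -0.005, 0.045, -0.0332, 0, 0.116, 0.005, -0.003, -0.005, 0.045, -0.0332, 0, 0.116, 0.005, -0.003, -0.005, 0.045])

```text
time_s: 12.13
eef_pos: [531.8, -214.2, 82.5]
ee_rot: [-0.128, 0.068, 0.989, 0.007]
ft_force: [0.7, -0.4, 0.9]
grip_width: 44.9
gripper_force: 0.0
```

Emit:
send_rows(moves=[0, 0, 0, 0, 0, 0, 0.03, 0, 0, 0, 0, 0, 0, 0.024, 0, 0, 0, 0, 0, 0, 0.02, 0, 0, 0, 0, 0, 0, 0.016, 0, 0, 0, 0, 0, 0, 0.01, 0, 0, 0, 0, 0, 0, 0.01, 0, 0, 0, 0, 0, 0, 0.01], squeeze=10)

```text
time_s: 12.72
eef_pos: [531.1, -214.5, 81.4]
ee_rot: [-0.129, 0.068, 0.989, 0.007]
ft_force: [0.3, -1.2, 2.7]
grip_width: 13.7
gripper_force: 10.0
```

```bash
python3 - <<'E'
from h import *
s=get_state();p,r=pose();print(p-19*r[:,2],s["ft_force"],s["moment"])
E
```

```text
[ 535.97655784 -215.11734349   99.72841666] [ 0.29778507 -1.22489202  2.73560745] [ 0.04744884  0.03224622 -0.00063314]
```

Well centred. I'll firm up the grip, lift and check it in the hand.

Emit:
send_rows(moves=[0, 0, 0, 0, 0, 0, 0.01, 0, 0, 0, 0, 0, 0, 0.01, 0.002, 0, -0.0073, 0, 0, 0, 0.01, 0.004, 0, -0.0145, 0, 0, 0, 0.01, 0.008, 0, -0.029, 0, 0, 0, 0.01, 0.014, 0, -0.052, 0, 0, 0, 0.01, 0.022, 0, -0.085, 0, 0, 0, 0.01, 0.031, 0, -0.116, 0, 0, 0, 0.01, 0.031, 0, -0.116, 0, 0, 0, 0.01, 0.031, 0, -0.116, 0, 0, 0, 0.01], squeeze=30)

```text
time_s: 13.55
eef_pos: [531.4, -214.3, 203.1]
ee_rot: [-0.127, 0.068, 0.989, 0.007]
ft_force: [0.2, -0.0, -1.9]
grip_width: 12.5
gripper_force: 30.0
```

```bash
python3 - <<'E'
from h import *
inhand(); p,r=pose(); print(p)
step([500,-10,280],ori(124,60))
E
```

```text
[[ 1.00e+01  5.30e+00 -2.00e-01  1.57e+02]
 [ 1.40e+01  9.30e+00 -0.00e+00  1.14e+02]
 [ 1.80e+01  1.99e+01 -2.00e-01  2.07e+02]
 [ 2.20e+01  1.96e+01 -2.00e-01  1.39e+02]
 [ 2.60e+01  6.00e+00 -2.00e-01  9.70e+01]
 [ 3.00e+01  6.00e+00 -2.00e-01  1.11e+02]
 [ 3.40e+01  6.20e+00 -2.00e-01  1.17e+02]
 [ 3.80e+01  6.20e+00 -2.00e-01  1.31e+02]
 [ 4.20e+01  6.10e+00 -1.00e-01  2.74e+02]
 [ 4.60e+01  5.00e+00 -5.00e-01  2.88e+02]
 [ 5.00e+01  3.83e+01 -1.00e-01  3.97e+02]
 [ 5.40e+01  3.87e+01 -2.00e-01  3.48e+02]
 [ 5.80e+01  4.10e+00 -4.00e-01  3.30e+02]]
[ 530.82574144 -213.98919322  201.38905008]
shift m [ 0.0849  0.2099 -0.0496] rot [-0.5255  0.7417  0.6824]
```

Emit:
send_rows(moves=[0.025, 0.052, -0.05, -0.13, 0.18, 0.17, 0.01, 0.045, 0.104, -0.05, -0.26, 0.37, 0.34, 0.01, 0.068, 0.156, -0.05, -0.39, 0.55, 0.51, 0.01, 0.085, 0.21, -0.05, -0.525, 0.742, 0.682, 0.01, 0.085, 0.21, -0.05, -0.525, 0.742, 0.682, 0.01, 0.085, 0.21, -0.05, -0.525, 0.742, 0.682, 0.01, 0.085, 0.21, -0.05, -0.525, 0.742, 0.682, 0.01, 0.085, 0.21, -0.05, -0.525, 0.742, 0.682, 0.01, 0.085, 0.21, -0.05, -0.525, 0.742, 0.682, 0.01, 0.085, 0.21, -0.05, -0.525, 0.742, 0.682, 0.01])

```text
time_s: 14.43
eef_pos: [490.6, 2.7, 268.3]
ee_rot: [-0.446, 0.409, 0.761, 0.236]
ft_force: [-0.3, -0.9, -1.3]
grip_width: 12.5
gripper_force: 30.0
```

```bash
python3 - <<'E'
from h import *
p,r=pose();print(p-19*r[:,2]);
step([520,120,285],ori(93.7,59))
E
```

```text
[499.87392966 -10.98210762 277.63265798]
shift m [0.0534 0.0976 0.0793] rot [-0.4556 -0.0249  0.2587]
```

Emit:
send_rows(moves=[0.014, 0.024, 0.02, -0.114, -0.006, 0.065, 0.01, 0.027, 0.049, 0.04, -0.228, -0.012, 0.13, 0.01, 0.04, 0.073, 0.06, -0.342, -0.018, 0.194, 0.01, 0.0534, 0.0976, 0.0793, -0.4556, -0.025, 0.2587, 0.01, 0.0534, 0.0976, 0.0793, -0.4556, -0.025, 0.2587, 0.01, 0.0534, 0.0976, 0.0793, -0.4556, -0.025, 0.2587, 0.01, 0.0534, 0.0976, 0.0793, -0.4556, -0.025, 0.2587, 0.01, 0.0534, 0.0976, 0.0793, -0.4556, -0.025, 0.2587, 0.01])

```text
time_s: 15.1
eef_pos: [518.9, 136.5, 276.9]
ee_rot: [-0.356, 0.592, 0.64, 0.337]
ft_force: [0.4, -0.2, -1.3]
grip_width: 12.3
gripper_force: 30.0
```

```bash
python3 - <<'E'
from h import *
for z in (280,190): step([562.3,214.5,z],ori(93.7,59))
E
```

```text
shift m [0.0412 0.0489 0.0815] rot [-0.0012  0.0061  0.0122]
shift m [-0.0356  0.0481  0.1283] rot [-0.0012  0.0061  0.0122]
```

Emit:
send_rows(moves=[0.0412, 0.0489, 0.0815, 0, 0.006, 0.0122, 0.01, 0.0412, 0.0489, 0.0815, 0, 0.006, 0.0122, 0.01, 0.0412, 0.0489, 0.0815, 0, 0.006, 0.0122, 0.01, 0.0412, 0.0489, 0.0815, 0, 0.006, 0.0122, 0.01, 0.003, 0.0485, 0.105, 0, 0.006, 0.0122, 0.01, -0.0356, 0.0481, 0.1283, 0, 0.006, 0.0122, 0.01, -0.0356, 0.0481, 0.1283, 0, 0.006, 0.0122, 0.01, -0.0356, 0.0481, 0.1283, 0, 0.006, 0.0122, 0.01, -0.0356, 0.0481, 0.1283, 0, 0.006, 0.0122, 0.01, -0.0356, 0.0481, 0.1283, 0, 0.006, 0.0122, 0.01])

```text
time_s: 15.93
eef_pos: [561.9, 231.1, 182.8]
ee_rot: [-0.359, 0.595, 0.635, 0.338]
ft_force: [0.2, -1.0, -0.5]
grip_width: 12.6
gripper_force: 30.0
```

```bash
python3 - <<'E'
from h import *
p,r=pose();print(p-19*r[:,2])
for z in (190,160): step([562.3,214.5,z],ori(93.7,59))
Q=toolpix((562,215),80,165); d=np.array([485,-75])/np.hypot(485,75); e=np.array([-d[1],d[0]])
print("hole scene perp",np.array([562.3,214.4])@e,"along",np.array([562.3,214.4])@d)
for k in range(85,160,8):
    w=Q[abs(Q[:,2]-k)<4][:,:2]
    if len(w)>3: s=w@e; print(k,len(w),s.min().round(1),s.max().round(1),"along axis",((w@d).mean()-5.5).round(1))
E
```

```text
[562.93887083 214.82312174 192.57533095]
shift m [-0.0024 -0.0007  0.0011] rot [ 0.002  -0.0006  0.0015]
shift m [-0.0281 -0.0008  0.0165] rot [ 0.002  -0.0006  0.0015]
hole scene perp 297.8137938573506 along 522.9298176507929
93 11 292.1 304.8 along axis 522.7
101 16 291.8 304.4 along axis 523.2
109 19 292.2 304.7 along axis 523.1
117 18 292.6 305.0 along axis 522.8
125 17 293.7 305.3 along axis 522.9
133 14 294.7 304.9 along axis 522.9
141 18 293.1 305.2 along axis 522.5
149 17 292.4 305.4 along axis 522.5
157 18 292.1 305.1 along axis 522.6
```

Emit:
send_rows(moves=[-0.0024, -0.0007, 0.0011, 0.002, 0, 0, 0.01, -0.009, -0.0007, 0.005, 0.002, 0, 0, 0.01, -0.0155, -0.0007, 0.009, 0.002, 0, 0, 0.01, -0.022, -0.0007, 0.013, 0.002, 0, 0, 0.01, -0.0281, -0.0007, 0.0165, 0.002, 0, 0, 0.01, -0.0281, -0.0007, 0.0165, 0.002, 0, 0, 0.01])

```text
time_s: 16.48
eef_pos: [559.8, 231.3, 146.4]
ee_rot: [-0.361, 0.596, 0.634, 0.335]
ft_force: [0.7, -0.6, -1.7]
grip_width: 12.1
gripper_force: 30.0
```

```bash
python3 - <<'E'
from h import *
s=get_state();p,r=pose();print(p-19*r[:,2],s["ft_force"],s["moment"])
step([562.3,214.5,115],ori(93.7,59))
E
```

```text
[560.9405835  215.06364943 156.14986661] [ 0.66100423 -0.63981908 -1.66801046] [-0.52393865  0.01848214 -0.0032954 ]
shift m [-0.0357  0.0016  0.0206] rot [-0.0036 -0.0013 -0.0039]
```

Emit:
send_rows(moves=[-0.007, 0.0007, 0.004, 0, 0, -0.003, 0.01, -0.0138, 0.0014, 0.0081, 0, 0, -0.004, 0.01, -0.02, 0.0014, 0.0118, 0, 0, -0.004, 0.01, -0.026, 0.0014, 0.0151, 0, 0, -0.004, 0.01, -0.031, 0.0014, 0.018, 0, 0, -0.004, 0.01, -0.0357, 0.0014, 0.0206, 0, 0, -0.004, 0.01, -0.0357, 0.0014, 0.0206, 0, 0, -0.004, 0.01, -0.0357, 0.0014, 0.0206, 0, 0, -0.004, 0.01])

```text
time_s: 17.15
eef_pos: [561.6, 230.7, 106.6]
ee_rot: [-0.36, 0.594, 0.636, 0.337]
ft_force: [-0.5, -0.3, -1.5]
grip_width: 12.4
gripper_force: 30.0
```

Emit:
send_rows(moves=[-0.0017, 0, 0.001, 0, 0, 0, 0.01, -0.0034, 0, 0.002, 0, 0, 0, 0.01, -0.0051, 0, 0.0031, 0, 0, 0, 0.01, -0.0051, 0, 0.0031, 0, 0, 0, 0.01])

```text
time_s: 17.48
eef_pos: [561.9, 231.2, 104.0]
ee_rot: [-0.361, 0.592, 0.636, 0.339]
ft_force: [-4.7, -3.3, 19.2]
grip_width: 12.4
gripper_force: 30.0
```

Floor contact at the same depth as the pick. I'll release and retreat.

Emit:
send_rows(moves=[0.002, 0, -0.0012, 0, 0, 0, 0.01, 0.002, 0, -0.0012, 0, 0, 0, 0.01, 0.002, 0, -0.0012, 0, 0, 0, 0.018, 0.002, 0, -0.0012, 0, 0, 0, 0.025, 0.002, 0, -0.0012, 0, 0, 0, 0.034, 0.002, 0, -0.0012, 0, 0, 0, 0.034, 0.002, 0, -0.0012, 0, 0, 0, 0.034, 0.002, 0, -0.0012, 0, 0, 0, 0.034])

```text
time_s: 18.15
eef_pos: [561.7, 230.7, 103.1]
ee_rot: [-0.36, 0.594, 0.636, 0.337]
ft_force: [-0.9, -0.2, 0.3]
grip_width: 34.1
gripper_force: 0.0
```

Emit:
send_rows(moves=[0, 0, -0.02, 0, 0, 0, 0.034, 0, 0, -0.04, 0, 0, 0, 0.034, 0, 0, -0.07, 0, 0, 0, 0.034, 0, 0, -0.1, 0, 0, 0, 0.034, 0, 0, -0.14, 0, 0, 0, 0.034, 0.03, 0, -0.14, 0, 0, 0, 0.034, 0.06, 0, -0.14, 0, 0, 0, 0.034, 0.06, 0, -0.14, 0, 0, 0, 0.034, 0.06, 0, -0.14, 0, 0, 0, 0.034])

```text
time_s: 18.9
eef_pos: [567.4, 142.1, 227.6]
ee_rot: [-0.359, 0.593, 0.637, 0.337]
ft_force: [-0.1, 0.6, 0.3]
grip_width: 34.2
gripper_force: 0.0
```

```bash
python3 - <<'E'
from h import *
im,P=world("scene"); save("s4",im)
for xy in((559,266),(562.5,214)):
    Q=toolpix(xy,72,200); lo=Q[Q[:,2]<100].mean(0);hi=Q[Q[:,2]>140].mean(0); print("top",np.nanmax(Q[:,2]).round(1),lo.round(1),hi.round(1))
print(get_state()["ft_force"],get_state()["time_s"])
E
```

```text
top 178.0 [562.8 264.7  85.7] [560.6 265.7 157.6]
top 177.5 [566.9 213.5  86.8] [564.2 213.7 160. ]
[0.64067886 0.19047879 0.46634631] 19.05
```

View pics/s4.png

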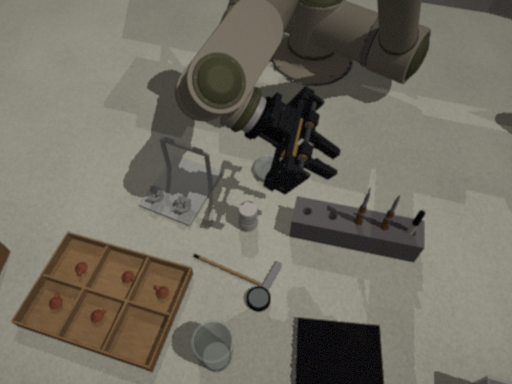

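Both tools stand upright at (362,205) and (390,210), with the marker at (417,220). The rest is empty and the other things haven't moved.

```bash
python3 -c "from rig import *; print(sign_off())"
```

```text
the job is handed in; nothing more can be done
None
```

The pick and the spatula now stand upright, handle end down, on the floors of the two free full-depth wells (pick in hole 3, spatula in hole 2) and released; the marker and everything else were left in place, and I handed the job in at about 19 s.

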